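# Close the sloping control box and park it in its bay

## Task

Fit the loose plywood cover onto the open wooden control box, handle outwards, so that all four pins stand through its holes and it lies flat on the sloping rim. Then push the closed box along the bench into its wooden bay until its back is square against the stop strip. Leave the other things on the bench as they are.

Things in the scene. Friction and masses are not known exactly. Their poses are not given: they have to be found in the camera images.
- cover: Loose plywood plate, 150 (x) x 190 (y) x 8 mm, 0.2 kg, flat on the bench left or right of the box, handle up. Origin: centre of underside, z to the handle side. Dark wooden bar handle in the middle, 60 mm long (x), 22 mm wide (y), top 46 mm above the underside. Four 15 mm through-holes at x = +-55, y = +-70 mm. Same after a half turn: either way fits.
- housing: Loose open wooden control box, battery cells inside, 150 mm deep (x), 200 mm wide (y), about 0.75 kg; slides when pushed with some 5 N. Origin: centre of underside; x from its low front wall (45 mm high, towards the robot) to its back, z up. Rim slopes up 30 degrees, sides 132 mm high at the back. Starts 50 to 90 mm short of the bay, turned up to 6 degrees from it.
- rim: Sloping seat, fixed to the box. Origin: centre of the seat plane, 88 mm above the middle of the box's underside; x up the slope (30 degrees), y along the width, z square out of the slope (up, towards the robot). Four steel pins along z at x = +-55, y = +-70 mm: 9 mm diameter, 16 mm tall, last 7 mm tapering to 3 mm. A seated cover's origin and z lie on these, with 3 mm play.
- box_back (a point): Middle of the bottom edge of the control box's back wall, 75 mm along the box's x from its origin.
- bay: Fixed wooden bay, open towards the robot: stop strip 320 mm long (y), 25 thick, 50 high; a cheek at each end, 70 mm long towards the robot, 25 wide, 40 high; 270 mm clear between cheeks. Origin: middle of the strip's front face at bench level; x away from the robot, square into the strip, y along it, z up. Box home: box_back at this x, within 45 mm in y.
- carton: Bystander: cardboard egg carton, 120 x 170 x 50 mm, on the other side of the box from the cover. Origin: centre of its underside.
- glue: Bystander: white glue bottle, 60 mm diameter, 150 mm tall, upright. Origin: centre of its underside.
- motor: Bystander: small motor with a three-bladed propeller on a wooden block 70 x 50 mm, 75 mm tall in all. Origin: centre of its underside.
Not all that is in view belongs to the job. Of the things shaped like the housing, the wooden one is meant.

How it is judged:
By the outcome, as a careful person would: the job done as asked, in the order asked, and still so for the second after the job is handed in, with the robot touching nothing.
It also fails if it takes over 54 s, if anything falls off the work surface, if the arm or the gripper's body presses on something with over 40 N, if the wrist force passes 120 N, or if a joint passes its speed limit or range.

## Robot

A 6-joint arm with a two-finger parallel gripper is mounted at the origin on the work surface. World frame = base frame: x ahead of the robot, y to its left, z up, the work surface at z = 0. Lengths are in m, angles in rad, forces in N, time in s.
With the tool pointing down it reaches from about 0.275 to 0.975 m from the base axis. Payload 8.4 kg.
Tool frame: the origin (TCP) lies on the centre line of the jaws, within the pads' length; the fingertips stand 22 mm ahead of it and the grasp point (between the pads) lies 3 mm ahead of it; x points along the fingers, y is the direction in which the jaws open and shut, and the axes are right-handed (so a half turn about x gives the same grasp; the last joint's range is limited). The gripper opens to 92 mm and grips with 3 to 60 N. Pads are 20 mm wide; open, the fingers measure 128 mm over their backs; the gripper's body (75 mm by 189 mm) begins 69 mm behind the grasp point.
Start: joints at [1.303, 0.353, 1.633, -0, 1.155, -0.002], TCP at [0.164, 0.603, 0.237] pointing down, gripper open.
Joint ranges: [-2.63, 2.63], [-0.92, 2.1], [0.06, 2.66], [-1.3, 4.44], [0, 2.69], [-3.02, 3.02]. Speed limits (rad/s): [2.22, 2.22, 2.79, 3.14, 3.14, 3.14].

## Interface

Orientations are given as a rotation vector (axis times angle).
In Python, from rig import arm gives the robot as it stands. The module is installed in compiled form; this text tells all that it offers.
- The arm moves only by the shell command python3 -m handwheel 'ROWS' [OPENING] [FORCE]. ROWS is JSON, a list of rows, each a list of 2 entries, a list of its own where there are three numbers: the shift along the world's x, y, z in mm, then the turn about the world's z in degrees. In form: [[[dx, dy, dz], roll], ...]. A call has 1 to 12 rows; each row is the pose to reach, as a shift and turn from the pose commanded when the call began; what a row does not reach only later rows make up. A row lasts 1/12 s, in which the tool goes at most 41.7 mm and 7.16 degrees, less where a joint would pass 70% of its speed; a pose out of reach is approached as far as the arm can. A call with a gripper value outside its range is refused whole. OPENING is the finger opening in mm, from 0 to 91.9, set as the call begins (- or left out, the last holds). The fingers move at their own pace and stop on an object; FORCE is the grip in N (left out, the last holds). Time passes only in rows, so rows that repeat a pose let the fingers close. It gives the time, the measured TCP pose, the force and the opening at its end, in the units of the state.
- arm.observe(): the state, without advancing time (a new reading comes with each control period).
- arm.read_camera(name): name is "side" or "top" or "wrist"; returns a dict with "color" (420x560x3 uint8, red, green, blue), "range_z" (420x560 float32, m along the optical axis (not along the pixel's ray), 0 where there is no reading), "camera_matrix" (3x3 intrinsics, pixels), "extrinsics" (4x4, takes a point from world to camera coordinates). Camera axes: x right, y up, looking along -z (the intrinsics and any distortion apply to the point x, -y, -z); pixel columns grow to the right and rows downward; lengths in m; the calibration is good to about 2 mm. The wrist camera is an equidistant fisheye: a pixel r from the principal point sees the ray r / f radians off the axis. A picture is of the moment at which its call begins.
- arm.close_job(): hands the job in, once; it reports no verdict.
The state is a dict: "time": time; "joint_positions": joint angles; "joint_vel": joint speeds; "joint_efforts": joint torques, N m; "tcp_pos": TCP position; "ee_rot": TCP orientation; "force": force on the tool from outside, world axes, zero at the start; "wrist_torque": the same for the moment, N m; "opening": finger opening in m.
Only numpy, scipy, OpenCV 4.12 (cv2) and the standard library are available. Lean on these libraries where they do the work, as an engineer would, in place of code of your own. Each camera call takes 0.05 s, during which the arm holds its last target.

## Working session

There is one attempt and no reset: what is moved stays moved. The work goes in short steps, Python scripts to look and compute and a shell command to move; the robot and the scene stay as the last step left them, time stands still between calls to the robot, and variables do not carry over. Pictures are saved under pics/ and viewed, and the job is handed in when it is done.

```bash
mkdir -p pics; cat > h.py <<'E'
import numpy as np, cv2, pickle
from rig import arm
def grab(n):
    d=arm.read_camera(n); pickle.dump(d,open(f'pics/{n}.pkl','wb')); return d
def load(n): return pickle.load(open(f'pics/{n}.pkl','rb'))
def world(d):
    K=d['camera_matrix'];E=d['extrinsics'];z=d['range_z'];H,W=z.shape
    v,u=np.mgrid[:H,:W]
    p=np.stack([(u-K[0,2])/K[0,0]*z,-(v-K[1,2])/K[1,1]*z,-z],-1)
    return (p-E[:3,3])@E[:3,:3]
def save(d,f): cv2.imwrite('pics/'+f,d['color'][...,::-1])
E
python3 - <<'E'
from h import *
for n in('top','side','wrist'):
    d=grab(n); save(d,n+'0.png')
    if n!='wrist': print(n,d['camera_matrix'].round(1).tolist(),d['extrinsics'].round(3).tolist())
s=arm.observe();print({k:np.round(v,3).tolist() for k,v in s.items()})
E
```

```text
top [[422.5, 0.0, 282.0], [0.0, 422.5, 216.7], [0.0, 0.0, 1.0]] [[0.082, -0.997, 0.004, -0.021], [0.975, 0.081, 0.209, -0.491], [-0.209, -0.013, 0.978, -1.105], [0.0, 0.0, 0.0, 1.0]]
side [[506.5, 0.0, 270.6], [0.0, 506.5, 211.6], [0.0, 0.0, 1.0]] [[0.843, -0.537, -0.022, -0.396], [0.379, 0.566, 0.732, -0.222], [-0.381, -0.625, 0.681, -1.008], [0.0, 0.0, 0.0, 1.0]]
{'time': 0.15, 'joint_positions': [1.303, 0.353, 1.634, 0.0, 1.155, -0.002], 'joint_vel': [0.001, -0.001, -0.002, -0.001, -0.0, 0.001], 'joint_efforts': [-0.0, -59.421, -33.447, 0.07, 0.02, -0.0], 'tcp_pos': [0.164, 0.603, 0.236], 'ee_rot': [0.208, 1.561, -0.209], 'force': [-0.707, 0.241, -0.347], 'wrist_torque': [-0.032, 0.002, 0.033], 'opening': 0.092}
```

View pics/top0.png

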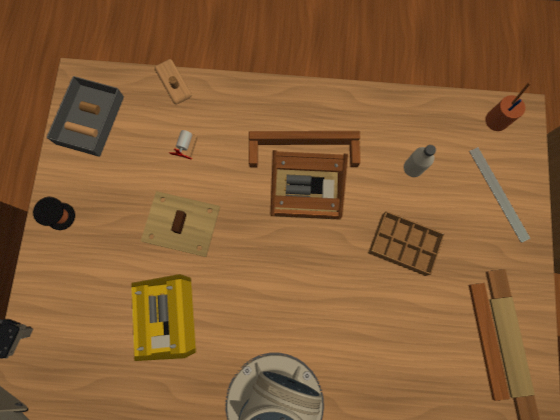

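View pics/side0.png

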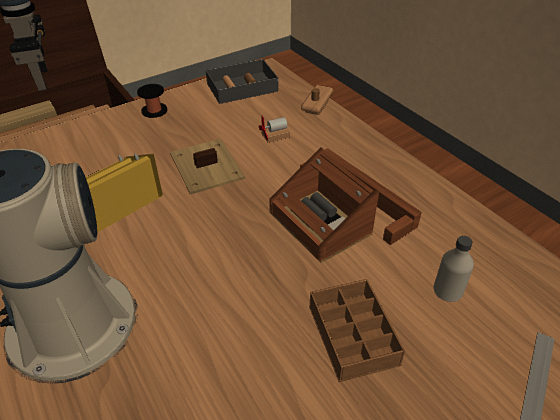

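The top view shows the plywood cover at about (180,222) with its handle at (179,222), the wooden box at (309,185), the bay strip at (304,137) and the motor at (185,143). The yellow box is a decoy.

```bash
python3 - <<'E'
from h import *
d=load('top');P=world(d);C=d['color'].astype(int)
def reg(a,b,c,e): 
    m=np.zeros(P.shape[:2],bool);m[b:e,a:c]=1;return m
print('bench z',np.median(P[260:290,230:340,2]))
for n,r,zl in(('coverplate',reg(135,180,230,270),(.004,.016)),('handle',reg(150,195,210,250),(.03,.06)),('strip',reg(240,120,370,170),(.042,.06)),('box',reg(260,145,355,225),(.035,.2)),('motor',reg(160,120,210,165),(.02,.1))):
    m=r&(P[...,2]>zl[0])&(P[...,2]<zl[1])
    m=cv2.morphologyEx(m.astype(np.uint8),cv2.MORPH_OPEN,np.ones((2,2)))>0
    q=P[m]
    rc=cv2.minAreaRect((q[:,:2]*1000).astype(np.float32))
    print(n,m.sum(),q.mean(0).round(4),rc,'zmax',q[:,2].max().round(4), 'box',cv2.boxPoints(rc).round(0).tolist())
# enlarged crops
cv2.imwrite('pics/box_z.png',cv2.resize(d['color'][120:230,240:370,::-1],None,fx=6,fy=5.4,interpolation=cv2.INTER_CUBIC))
cv2.imwrite('pics/cov_z.png',cv2.resize(d['color'][180:270,130:230,::-1],None,fx=6,fy=6,interpolation=cv2.INTER_CUBIC))
E
```

```text
bench z 0.0008701194330952163
coverplate 3151 [0.453  0.2994 0.0134] ((413.6338806152344, 187.59036254882812), (458.13531494140625, 182.54574584960938), 69.847900390625) zmax 1.1835 box [[249.0, 4.0], [420.0, -59.0], [578.0, 371.0], [407.0, 434.0]]
handle 197 [0.4538 0.2994 0.0475] ((347.3215026855469, 170.255126953125), (381.87567138671875, 58.22409439086914), 50.74082946777344) zmax 1.1835 box [[204.0, 41.0], [249.0, 4.0], [491.0, 300.0], [446.0, 337.0]]
strip 994 [ 0.7299 -0.0251  0.0531] ((509.8855895996094, -65.8468017578125), (495.19586181640625, 334.0603332519531), 8.536234855651855) zmax 1.1835 box [[240.0, 63.0], [290.0, -268.0], [780.0, -194.0], [730.0, 136.0]]
box 3372 [ 0.5823 -0.052   0.0782] ((482.68817138671875, -71.75949096679688), (455.2785949707031, 236.80804443359375), 4.102020263671875) zmax 1.1835 box [[247.0, 30.0], [264.0, -206.0], [718.0, -174.0], [701.0, 63.0]]
motor 358 [0.678  0.3135 0.046 ] ((489.24639892578125, 154.88385009765625), (560.7634887695312, 86.2078857421875), 40.875213623046875) zmax 1.1835 box [[249.0, 4.0], [305.0, -61.0], [729.0, 306.0], [673.0, 371.0]]
```

```bash
python3 - <<'E'
from h import *
d=load('side')
cv2.imwrite('pics/sbox_z.png',cv2.resize(d['color'][140:265,260:430,::-1],None,fx=4.6,fy=4.6,interpolation=cv2.INTER_CUBIC))
E
cat >> h.py <<'E'
def rects(cam,items):
    d=load(cam);P=world(d)
    for n,(a,b,c,e),zl in items:
        m=np.zeros(P.shape[:2],bool);m[b:e,a:c]=1
        m&=(d['range_z']>0.1)&(P[...,2]>zl[0])&(P[...,2]<zl[1])
        nn,l,st,_=cv2.connectedComponentsWithStats(m.astype(np.uint8),connectivity=4)
        m=l==1+np.argmax(st[1:,4]); q=P[m]
        rc=cv2.minAreaRect((q[:,:2]*1000).astype(np.float32))
        print(n,m.sum(),'mean',q.mean(0).round(4),'zmed',np.median(q[:,2]).round(4),'rect',np.round(rc[0],1),np.round(rc[1],1),round(rc[2],1),'box',cv2.boxPoints(rc).round(0).tolist())
E
python3 - <<'E'
from h import *
print(load('top')['range_z'][load('top')['range_z']==0].size)
rects('top',(('cover',(135,180,230,270),(.005,.016)),('handle',(150,195,210,250),(.038,.06)),('strip',(240,120,370,170),(.044,.06)),('cheeks',(240,140,264,170),(.034,.048)),('box',(264,145,352,225),(.035,.2)),('motor',(160,120,210,165),(.02,.1))))
E
```

```text
956
cover 3061 mean [0.4569 0.3039 0.0092] zmed 0.0091 rect [458.6 304.7] [191.4 154.5] 81.6 box [[368.0, 221.0], [521.0, 199.0], [549.0, 388.0], [396.0, 411.0]]
handle 184 mean [0.4573 0.3037 0.0461] zmed 0.0465 rect [457.5 304.1] [24.  59.8] 80.9 box [[426.0, 297.0], [485.0, 288.0], [489.0, 311.0], [430.0, 321.0]]
strip 961 mean [ 0.7347 -0.0231  0.0506] zmed 0.0507 rect [735.3 -25.4] [ 30.3 319.3] 3.7 box [[710.0, 133.0], [730.0, -186.0], [761.0, -184.0], [740.0, 135.0]]
cheeks 221 mean [0.6771 0.1174 0.0406] zmed 0.0409 rect [677.4 110.1] [73.2 40.1] 4.3 box [[639.0, 127.0], [642.0, 87.0], [715.0, 93.0], [712.0, 133.0]]
box 3027 mean [ 0.5813 -0.0498  0.0848] zmed 0.0731 rect [580.2 -44.2] [152.8 200.5] 1.7 box [[501.0, 54.0], [507.0, -147.0], [660.0, -142.0], [654.0, 58.0]]
motor 387 mean [0.6821 0.3165 0.0421] zmed 0.0453 rect [684.9 326.4] [68.9 73.4] 87.8 box [[647.0, 293.0], [720.0, 291.0], [723.0, 359.0], [649.0, 362.0]]
```

View pics/box_z.png

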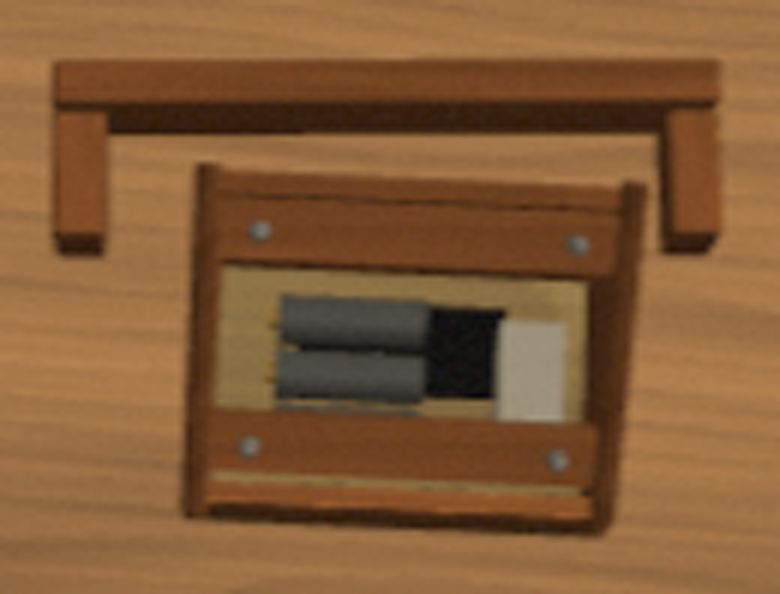

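View pics/sbox_z.png

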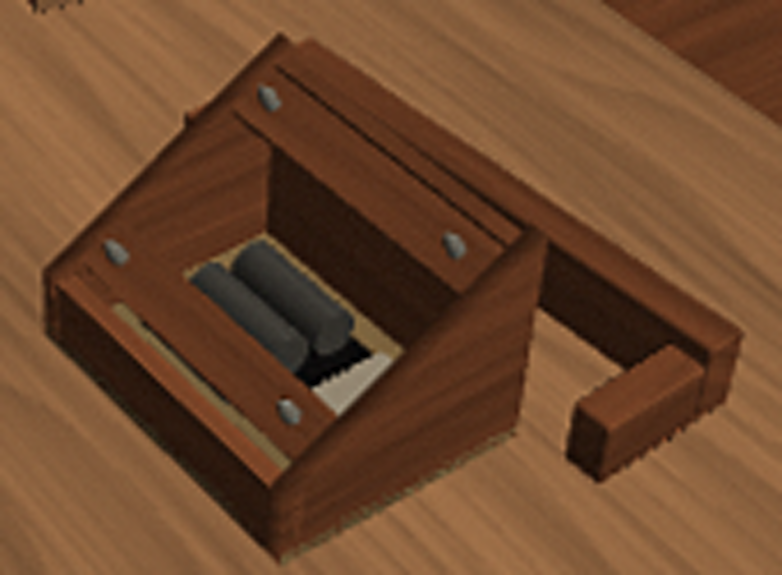

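View pics/cov_z.png

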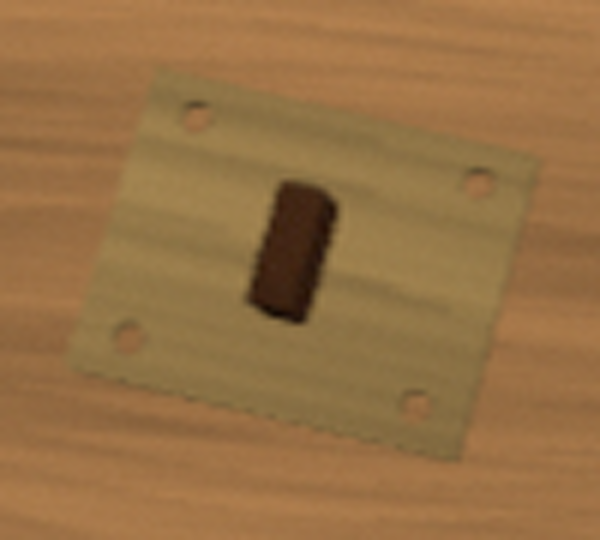

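```bash
cat >> h.py <<'E'
def ray(d,u,v,z):
    K=d['camera_matrix'];E=d['extrinsics']
    r=E[:3,:3].T@np.array([(u-K[0,2])/K[0,0],-(v-K[1,2])/K[1,1],-1]); c=-E[:3,:3].T@E[:3,3]
    return c+r*(z-c[2])/r[2]
def blobs(d,win,f,amin,amax):
    a,b,c,e=win;C=d['color'][b:e,a:c].astype(int);m=f(C).astype(np.uint8)
    n,l,st,ce=cv2.connectedComponentsWithStats(m,connectivity=8)
    out=[]
    for i in range(1,n):
        if amin<=st[i,4]<=amax:
            w=(l==i); out.append((ce[i][0]+a,ce[i][1]+b,int(st[i,4])))
    return out
gray=lambda C:(C.max(-1)-C.min(-1)<22)&(C.min(-1)>70)
E
python3 - <<'E'
from h import *
for n,w in(('top',(262,140,355,230)),('side',(265,140,385,260))):
    d=load(n)
    for b in blobs(d,w,gray,3,60): print(n,np.round(b,1),ray(d,b[0],b[1],.1224).round(4),ray(d,b[0],b[1],.0674).round(4))
# cover holes
d=load('top')
P=world(d)
hole=lambda C:(C[...,0]-C[...,1]>45)
E
```

```text
top [282.5 162.5   4. ] [0.6216 0.0292 0.1224] [0.6409 0.0305 0.0674]
top [335.7 165.    3. ] [ 0.6263 -0.1112  0.1224] [ 0.6459 -0.1172  0.0674]
top [298. 189.   5.] [ 0.5526 -0.017   0.1224] [ 0.5683 -0.0181  0.0674]
top [303.2 188.8   4. ] [ 0.5544 -0.0306  0.1224] [ 0.5702 -0.0324  0.0674]
top [332. 205.   3.] [ 0.5171 -0.1078  0.1224] [ 0.531  -0.1136  0.0674]
side [318.4 160.7  10. ] [0.6214 0.0271 0.1224] [0.6663 0.084  0.0674]
side [358.7 192.8  10. ] [ 0.6254 -0.1132  0.1224] [ 0.6707 -0.0669  0.0674]
side [284.9 194.3  10. ] [ 0.4907 -0.0285  0.1224] [0.5257 0.0242 0.0674]
side [322.7 228.9  12. ] [ 0.4949 -0.1585  0.1224] [ 0.5302 -0.1158  0.0674]
```

```bash
python3 - <<'E'
from h import *
from scipy.spatial.transform import Rotation as R
s=arm.observe();M=R.from_rotvec(s['ee_rot']).as_matrix();print(M.round(3))
y=M[:,1];a=np.degrees(np.arctan2(y[1],y[0]));print('jaw ang',a,'needed mod180',90-8.3, (90-8.3-a+90)%180-90)
c=np.array([457.5,304.0]);o=16;t=np.radians(-8.3)
g=c+o*np.array([np.cos(t),np.sin(t)])
print('grasp',g,'shift',g-s['tcp_pos'][:2]*1000,40-s['tcp_pos'][2]*1000)
E
```

```text
[[-0.     0.263  0.965]
 [-0.001  0.965 -0.263]
 [-1.    -0.001 -0.   ]]
jaw ang 74.77115768295185 needed mod180 81.7 6.928842317048151
grasp [473.33241263 301.69030078] shift [ 309.25689607 -301.04031791] -196.075347972971
```

```bash
python3 -m handwheel '[[[26,-25,-8],0.6],[[52,-50,-16],1.2],[[78,-75,-25],1.7],[[104,-100,-33],2.3],[[130,-125,-42],2.9],[[156,-151,-50],3.5],[[182,-176,-58],4.1],[[208,-202,-67],4.7],[[234,-228,-75],5.3],[[260,-254,-83],5.9],[[286,-279,-92],6.5],[[309,-301,-100],6.9]]' 60 4; python3 -m handwheel '[[[0,0,0],0],[[0,0,0],0],[[0,0,0],0]]'; python3 - <<'E'
from h import *
s=arm.observe();print(s['tcp_pos'],s['ee_rot'])
d=grab('wrist');save(d,'wrist1.png');print(d['camera_matrix'],d['extrinsics'])
E
```

```text
time: 1.15
tcp_pos: [0.4744, 0.3002, 0.136]
ee_rot: [0.114, 1.568, -0.114]
force: [0.3, 0.4, -0.0]
opening: 0.0601
time: 1.4
tcp_pos: [0.4728, 0.3021, 0.1365]
ee_rot: [0.115, 1.568, -0.115]
force: [1.0, 0.2, -0.1]
opening: 0.06
[0.47280998 0.30213903 0.13645785] [ 0.11483203  1.56842262 -0.11502127]
[[325.1922621    0.         282.5285383 ]
 [  0.         325.1922621  207.59658505]
 [  0.           0.           1.        ]] [[ 1.46786426e-01  9.89168209e-01 -4.77381146e-06 -3.67431513e-01]
 [-9.55579798e-01  1.41800867e-01 -2.58379108e-01  4.11882344e-01]
 [-2.55579722e-01  3.79311075e-02  9.66043600e-01 -1.84206493e-01]
 [ 0.00000000e+00  0.00000000e+00  0.00000000e+00  1.00000000e+00]]
```

View pics/wrist1.png

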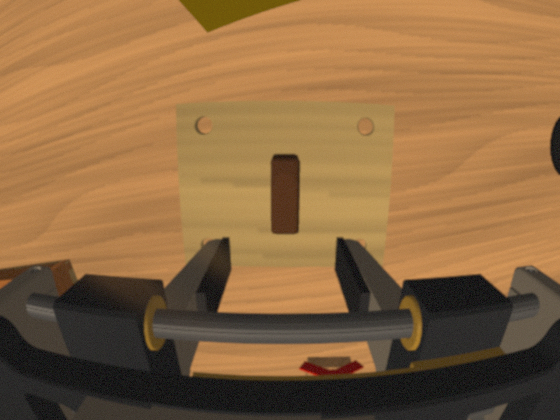

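The wrist view shows the handle at (285,194), square to the jaws and between them. I'll descend and grip lightly.

```bash
python3 -m handwheel '[[[0,0,-30],0],[[0,0,-60],0],[[0,0,-85],0],[[0,0,-96],0],[[0,0,-96],0],[[0,0,-96],0]]' && python3 -m handwheel '[[[0,0,0],0],[[0,0,0],0],[[0,0,0],0],[[0,0,0],0],[[0,0,0],0],[[0,0,0],0]]' 10 5; python3 -m handwheel '[[[0,0,8],0],[[0,0,20],0],[[0,0,35],0],[[0,0,50],0],[[0,0,70],0],[[0,0,90],0],[[0,0,90],0],[[0,0,90],0]]';python3 - <<'E'
from h import *
for n in('wrist','side'): d=grab(n);save(d,n+'2.png')
E
```

```text
time: 1.95
tcp_pos: [0.4728, 0.3028, 0.0409]
ee_rot: [0.113, 1.568, -0.113]
force: [0.7, 0.7, 0.4]
opening: 0.06
time: 2.45
tcp_pos: [0.4735, 0.3023, 0.0411]
ee_rot: [0.115, 1.567, -0.114]
force: [0.1, 2.2, 1.2]
opening: 0.0218
time: 3.12
tcp_pos: [0.4738, 0.3024, 0.132]
ee_rot: [0.115, 1.565, -0.113]
force: [0.3, -0.0, -3.0]
opening: 0.0219
```

View pics/wrist2.png

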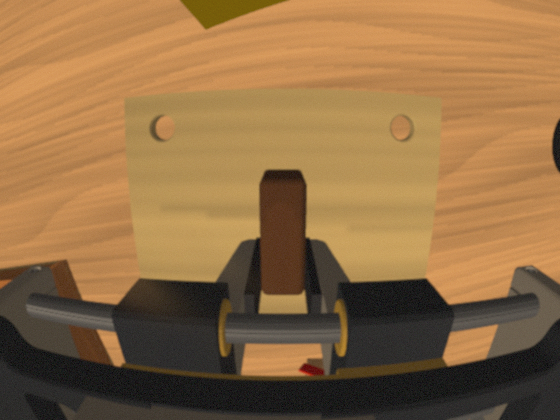

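View pics/side2.png

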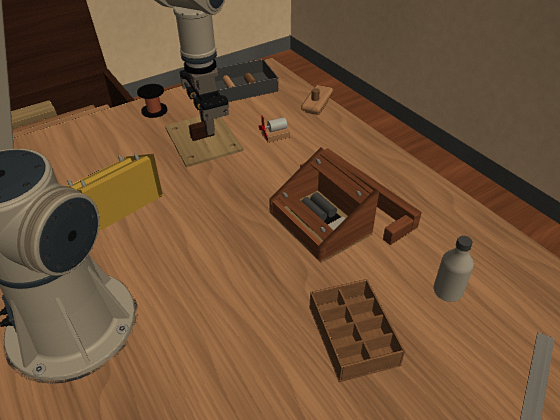

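The cover is held in the air. I'll measure its tilt from the depth.

```bash
cat >> h.py <<'E'
def worldw(d):
    K=d['camera_matrix'];E=d['extrinsics'];z=d['range_z'];H,W=z.shape
    v,u=np.mgrid[:H,:W].astype(float);x=(u-K[0,2])/K[0,0];y=(v-K[1,2])/K[1,1]
    r=np.hypot(x,y)+1e-9;k=np.tan(np.minimum(r,1.5))/r
    p=np.stack([x*k*z,-y*k*z,-z],-1);return (p-E[:3,3])@E[:3,:3]
def plane(q,it=300,tol=.002):
    rng=np.random.default_rng(0);best=None;bn=0
    for _ in range(it):
        a,b,c=q[rng.choice(len(q),3,False)];n=np.cross(b-a,c-a);L=np.linalg.norm(n)
        if L<1e-6: continue
        m=abs((q-a)@(n/L))<tol
        if m.sum()>bn: bn=m.sum();best=m
    k=q[best];c=k.mean(0);n=np.linalg.svd(k-c,full_matrices=False)[2][2];n*=np.sign(n[2]);return n,c,bn,len(q)
def ply(C): # plywood colour: less red than bench
    C=C.astype(int);return (C[...,0]-C[...,1]<48)&(C[...,1]-C[...,2]>25)&(C[...,0]>100)
def cover_wrist(f=None):
    d=grab('wrist'); 
    if f: save(d,f)
    P=worldw(d);m=ply(d['color'])&(d['range_z']>.05)&(P[...,2]>.02)
    m[290:]=0
    n_,l,st,_=cv2.connectedComponentsWithStats(m.astype(np.uint8));i=1+np.argmax(st[1:,4]);m=l==i
    n,c,k,N=plane(P[m]); s=arm.observe();t=s['tcp_pos']
    # tilt about y in the direction of the tool
    print('t',round(s['time'],2),'tcp',np.round(t,4),'n',n.round(3),'tilt',np.degrees(np.arccos(n[2])).round(2),'azim of n',np.degrees(np.arctan2(n[1],n[0])).round(1),'c',c.round(4),k,N,'F',np.round(s['force'],1))
    return d,P,m,n,c
E
python3 - <<'E'
from h import *
d,P,m,n,c=cover_wrist('w3.png')
cv2.imwrite('pics/w3m.png',m.astype(np.uint8)*255)
d=load('side');P=world(d);m=ply(d['color']);m[:110]=0;m[165:]=0;m[:,:160]=0;m[:,250:]=0;m&=P[...,2]>.03
print(m.sum(),plane(P[m]))
E
```

```text
t 3.27 tcp [0.4724 0.3016 0.1296] n [-0.013  0.003  1.   ] tilt 0.74 azim of n 167.8 c [0.4308 0.3069 0.0962] 48770 49428 F [-0.5 -0.4 -2.8]
1983 (array([-0.01392321,  0.00428436,  0.99989389]), array([0.44865384, 0.28782894, 0.09811886]), np.int64(1523), 1983)
```

View pics/w3m.png

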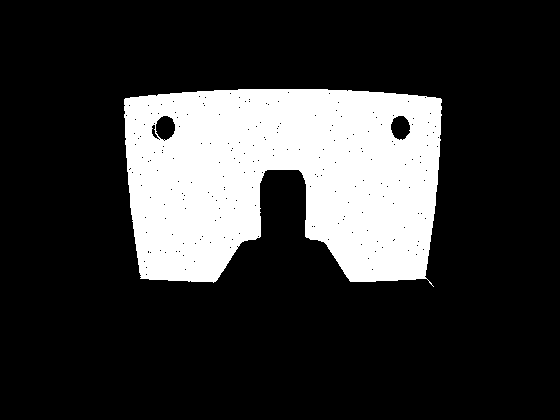

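```bash
python3 -m handwheel '[[[0,0,-20],0],[[0,0,-35],0],[[0,0,-35],0],[[0,0,-35],0]]' - 3; python3 - <<'E'
from h import *
cover_wrist()
E
```

```text
time: 3.6
tcp_pos: [0.4721, 0.3013, 0.0941]
ee_rot: [0.112, 1.571, -0.116]
force: [-0.2, 0.5, -2.1]
opening: 0.022
t 3.65 tcp [0.4728 0.3018 0.0951] n [-0.343  0.052  0.938] tilt 20.33 azim of n 171.3 c [0.4414 0.3049 0.0451] 38150 38791 F [ 0.1 -0.6 -1.2]
```

```bash
python3 -m handwheel '[[[0,0,0],0],[[0,0,0],0],[[0,0,0],0]]' ; python3 - <<'E'
from h import *
cover_wrist()
E
```

```text
time: 3.9
tcp_pos: [0.4735, 0.3023, 0.0962]
ee_rot: [0.115, 1.567, -0.114]
force: [-0.5, 0.1, -2.0]
opening: 0.022
t 3.95 tcp [0.4735 0.3022 0.0962] n [-0.35   0.051  0.935] tilt 20.74 azim of n 171.7 c [0.443  0.3059 0.0469] 38090 38739 F [ 0.5  0.2 -3. ]
```

```bash
python3 -m handwheel '[[[0,0,40],0],[[0,0,80],0],[[0,0,114],0],[[0,0,114],0],[[0,0,114],0]]' ; python3 - <<'E'
from h import *
cover_wrist('w4.png')
E
```

```text
time: 4.37
tcp_pos: [0.4743, 0.3028, 0.2119]
ee_rot: [0.116, 1.564, -0.112]
force: [-1.4, -0.1, -2.9]
opening: 0.0218
t 4.42 tcp [0.4732 0.3021 0.21  ] n [-0.501  0.07   0.863] tilt 30.36 azim of n 172.0 c [0.4515 0.3055 0.1518] 32255 32860 F [-0.3  0.5 -3.6]
```

```bash
python3 -m handwheel '[[[0,0,0],0],[[2,-10,0],0.5],[[6,-35,0],1.5],[[12,-70,0],2.5],[[19,-108,0],3.5],[[26,-146,0],4.5],[[33,-186,0],5.5],[[40,-226,0],6.5],[[47,-266,0],7.5],[[53,-303,0],8.5],[[58,-330,0],9.3],[[61,-347,0],9.9]]' - 15;python3 -m handwheel '[[[0,0,0],0],[[0,0,0],0],[[0,0,0],0]]'; python3 - <<'E'
from h import *
cover_wrist('w5.png')
for n in('side','top'): d=grab(n);save(d,n+'5.png')
cv2.imwrite('pics/s5z.png',cv2.resize(load('side')['color'][60:265,240:430,::-1],None,fx=4,fy=2.9))
E
```

```text
time: 5.42
tcp_pos: [0.5333, -0.0478, 0.2076]
ee_rot: [-0.021, 1.574, 0.02]
force: [0.8, -0.5, -2.9]
opening: 0.0218
time: 5.67
tcp_pos: [0.5333, -0.0443, 0.2083]
ee_rot: [-0.021, 1.573, 0.022]
force: [0.1, 0.3, -2.1]
opening: 0.022
t 5.72 tcp [ 0.5335 -0.044   0.2087] n [-0.5   -0.014  0.866] tilt 30.01 azim of n -178.4 c [ 0.5099 -0.0456  0.1484] 32298 32896 F [ 0.3  0.4 -2.2]
```

View pics/side5.png

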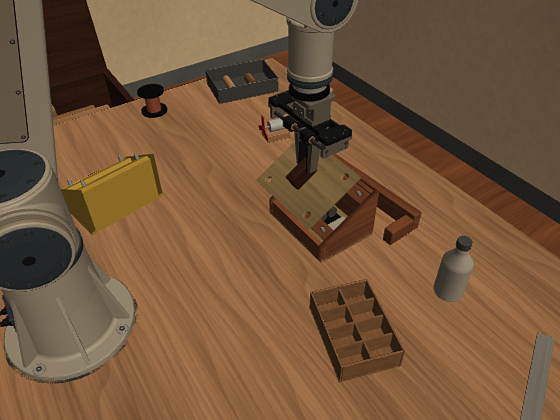

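View pics/w5.png

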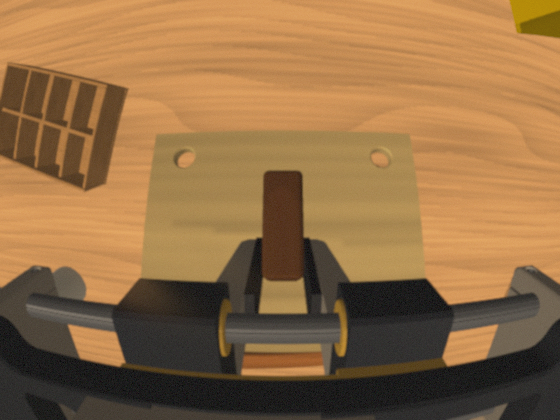

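```bash
cat >> h.py <<'E'
def rayplane(d,u,v,n,c,fish):
    K=d['camera_matrix'];E=d['extrinsics'];x=(u-K[0,2])/K[0,0];y=(v-K[1,2])/K[1,1]
    if fish: r=np.hypot(x,y);k=np.tan(r)/r;x*=k;y*=k
    r=E[:3,:3].T@np.array([x,-y,-1]);o=-E[:3,:3].T@E[:3,3];return o+r*((c-o)@n)/(r@n)
def holes(d,m,n,c,fish,amin,amax):
    m=cv2.morphologyEx(m.astype(np.uint8),cv2.MORPH_CLOSE,np.ones((3,3))) if fish else m.astype(np.uint8)
    N,l,st,ce=cv2.connectedComponentsWithStats(1-m,connectivity=4)
    return [(ce[i].round(1),int(st[i,4]),rayplane(d,ce[i][0],ce[i][1],n,c,fish).round(4)) for i in range(1,N) if amin<=st[i,4]<=amax]
E
python3 - <<'E'
from h import *
d=load('wrist');P=worldw(d);m=ply(d['color'])&(d['range_z']>.05)&(P[...,2]>.02);m[290:]=0
N,l,st,_=cv2.connectedComponentsWithStats(m.astype(np.uint8));m=l==1+np.argmax(st[1:,4]);n,c,k,_=plane(P[m])
for h in holes(d,m,n,c,True,100,900):print('w',h)
yh=np.array([0,1,0])-n*n[1];yh/=np.linalg.norm(yh)
d=load('side');P=world(d);m=ply(d['color']);w=np.zeros_like(m);w[150:230,250:370]=1;m&=w&(P[...,2]>.05)
N,l,st,_=cv2.connectedComponentsWithStats(m.astype(np.uint8));m=l==1+np.argmax(st[1:,4]);n,c,k,q=plane(P[m]);print(n.round(3),c,k,q)
for h in holes(d,m,n,c,False,8,80):print('s',h)
cv2.imwrite('pics/sm.png',cv2.resize(m[140:240,240:380].astype(np.uint8)*255,None,fx=5,fy=5,interpolation=0))
E
```

```text
w (array([185.8, 159.5]), 203, array([ 0.4862, -0.1147,  0.1335]))
w (array([379.3, 159.3]), 200, array([0.4825, 0.0221, 0.1337]))
[-0.5   -0.014  0.866] [ 0.52353651 -0.06239097  0.15702967] 2901 3744
s (array([345.5, 175.8]), 31, array([ 0.5817, -0.1143,  0.1898]))
s (array([269.2, 178.5]), 24, array([0.4834, 0.0226, 0.1352]))
s (array([307.6, 214.2]), 36, array([ 0.4868, -0.1174,  0.1349]))
s (array([301.8, 219.1]), 10, array([ 0.4736, -0.1162,  0.1273]))
```

View pics/sm.png

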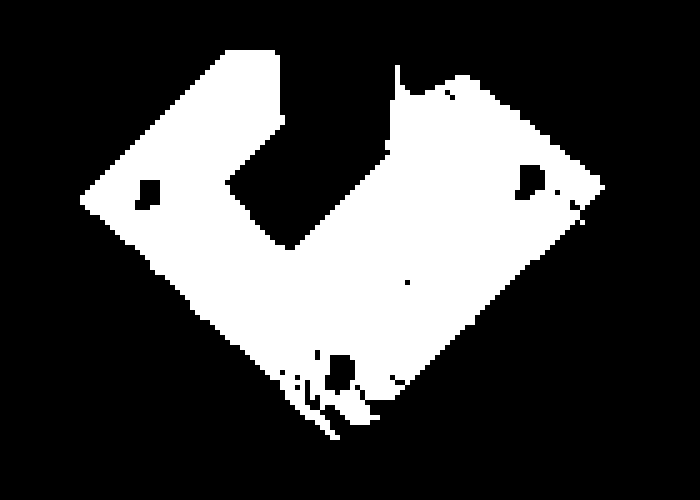

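```bash
cat >> h.py <<'E'
def fit(f,win):
    d=grab('side');save(d,f);P=world(d);m=ply(d['color']);w=np.zeros_like(m);a,b,e,g=win;w[b:g,a:e]=1;m&=w&(P[...,2]>.05)
    N,l,st,_=cv2.connectedComponentsWithStats(m.astype(np.uint8));m=l==1+np.argmax(st[1:,4]);n,c,k,q=plane(P[m])
    print('n',n.round(3),'tilt',np.degrees(np.arccos(n[2])).round(1),'yaw',(np.degrees(np.arctan2(-n[1],-n[0]))).round(1),k,q)
    for h in holes(d,m,n,c,False,8,80):print('s',h)
    s=arm.observe();print(s['time'],s['tcp_pos'].round(4),s['force'].round(1))
    cv2.imwrite('pics/z'+f,cv2.resize(d['color'][90:265,240:430,::-1],None,fx=4,fy=3.4,interpolation=cv2.INTER_CUBIC))
    return n,c,P[m]
E
python3 -m handwheel '[[[5,0.5,-4],0.2],[[12,1,-14],0.2],[[18,1.5,-26],0.2],[[24,1.5,-36],0.2],[[28,1.5,-43],0.2],[[30.5,1.5,-46],0.2],[[30.5,1.5,-46],0.2],[[30.5,1.5,-46],0.2],[[30.5,1.5,-46],0.2]]'; python3 - <<'E'
from h import *
fit('s6.png',(250,120,390,240))
E
```

```text
time: 6.57
tcp_pos: [0.5647, -0.0435, 0.1638]
ee_rot: [-0.024, 1.57, 0.024]
force: [0.2, 1.0, -2.3]
opening: 0.0219
n [-0.504 -0.014  0.864] tilt 30.2 yaw 1.6 2574 3476
s (array([355.6, 187.1]), 35, array([ 0.6132, -0.1144,  0.1452]))
s (array([280.9, 189.3]), 22, array([0.5137, 0.0226, 0.0894]))
6.6167 [ 0.5648 -0.0435  0.164 ] [-0.2 -0.5 -2.7]
```

View pics/zs6.png

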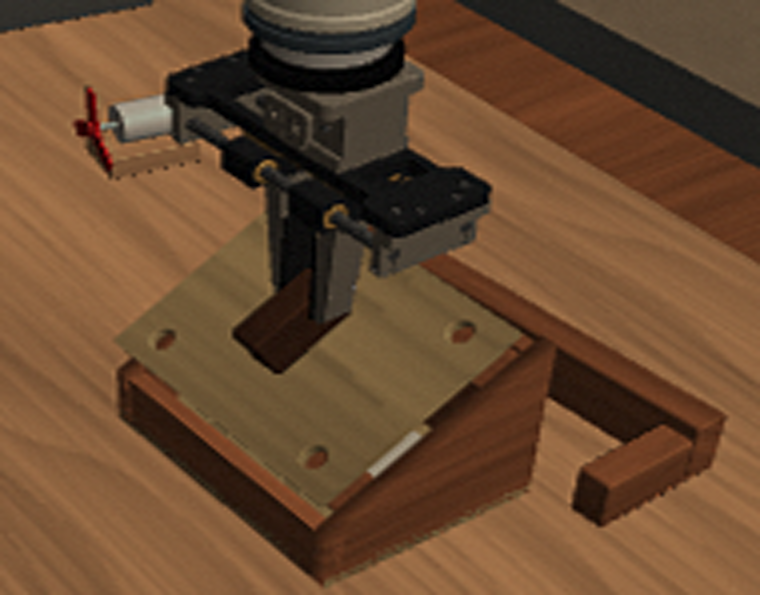

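```bash
python3 -m handwheel '[[[1,1,-2],0.1],[[3,1,-5],0.1],[[5,1,-9],0.1],[[7,1,-13],0.1],[[8,1,-15.5],0.1],[[8,1,-15.5],0.1],[[8,1,-15.5],0.1],[[8,1,-15.5],0.1]]'; python3 - <<'E'
from h import *
fit('s7.png',(250,120,390,250))
E
```

```text
time: 7.28
tcp_pos: [0.5726, -0.0424, 0.148]
ee_rot: [-0.026, 1.571, 0.026]
force: [0.7, -0.7, -1.4]
opening: 0.022
n [-0.503 -0.016  0.864] tilt 30.2 yaw 1.8 2461 3434
s (array([357.6, 191.1]), 34, array([ 0.6211, -0.1136,  0.1295]))
s (array([283.7, 192.9]), 22, array([0.5218, 0.0233, 0.0742]))
s (array([321.6, 228. ]), 37, array([ 0.5258, -0.1174,  0.0739]))
7.3333 [ 0.5727 -0.0424  0.1482] [-1.3  0.9 -2.2]
```

View pics/zs7.png

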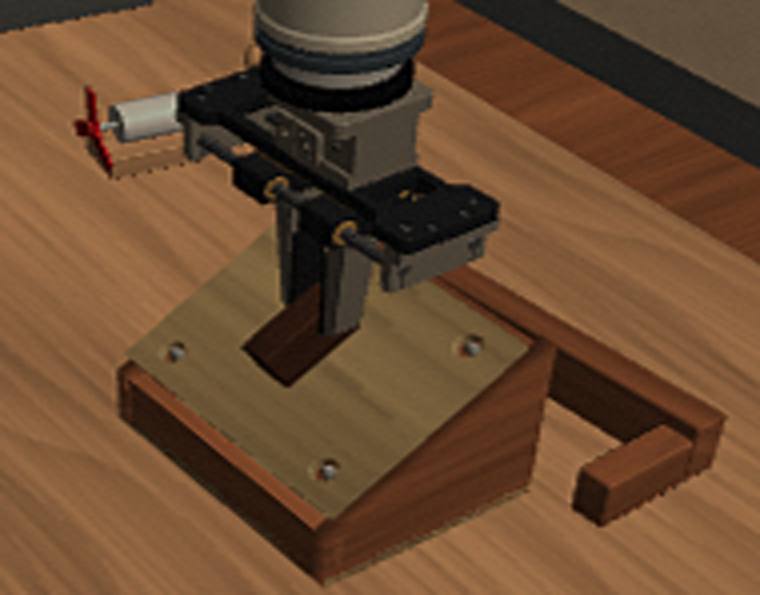

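The pins at (176,351), (472,347) and (329,470) in the zoomed view show centred in the holes. I'll lower the last 8 mm.

```bash
python3 -m handwheel '[[[1,0.5,-2],0],[[2.5,0.5,-4],0],[[3.5,0.5,-6],0],[[4,0.5,-7],0],[[4,0.5,-7.5],0],[[4,0.5,-7.5],0]]'; python3 - <<'E'
from h import *
fit('s8.png',(250,120,390,250))
E
```

```text
time: 7.83
tcp_pos: [0.5766, -0.0419, 0.1423]
ee_rot: [-0.026, 1.571, 0.026]
force: [-7.2, 0.8, 18.0]
opening: 0.0221
n [-0.5   -0.015  0.866] tilt 30.0 yaw 1.8 2453 3365
s (array([358.4, 192.1]), 34, array([ 0.625 , -0.1126,  0.1242]))
s (array([284.6, 193.9]), 27, array([0.525 , 0.0244, 0.069 ]))
7.8833 [ 0.5766 -0.0419  0.1424] [-8.3  1.2 17.6]
```

View pics/zs8.png

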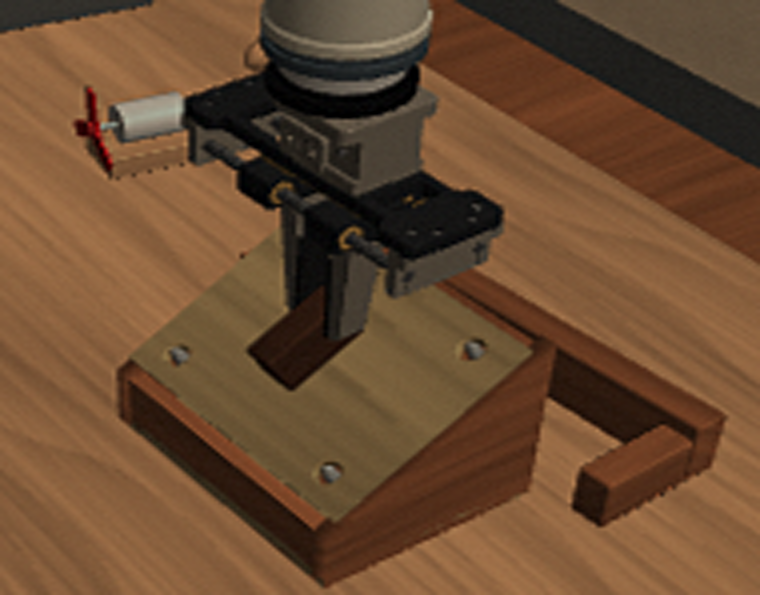

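```bash
python3 -m handwheel '[[[0,0,0],0],[[0,0,0],0],[[0,0,0],0],[[0,0,25],0],[[0,0,60],0],[[0,0,90],0],[[0,0,90],0]]' 60 5; python3 - <<'E'
from h import *
n,c,q=fit('s9.png',(250,120,390,250))
for cam in('top',):
    d=load(cam) if 0 else grab(cam);save(d,cam+'9.png')
    P=world(d);m=(d['range_z']>.1)&(P[...,2]>.044)&(P[...,2]<.056);m[:115]=0;m[160:]=0;m[:,:262]=0;m[:,348:]=0
    lo=[];hi=[]
    for u in range(262,348):
        r=np.where(m[118:150,u])[0]
        if len(r): lo.append(ray(d,u,118+r.max()+.5,.05)[:2]);hi.append(ray(d,u,118+r.min()-.5,.05)[:2])
    for e in(lo,hi):
        e=np.array(e);k=np.polyfit(e[:,1],e[:,0],1)
        for _ in range(3):
            rr=e[:,0]-np.polyval(k,e[:,1]);g=abs(rr)<.004;k=np.polyfit(e[g,1],e[g,0],1)
        print(cam,'yaw',np.degrees(np.arctan(-k[0])).round(2),'x at y=-.0255',np.polyval(k,-.0255).round(4),g.sum(),len(e))
d=load('side');P=world(d);m=(d['range_z']>.1)&(P[...,2]>.045)&(P[...,2]<.056)&(P[...,0]>.68)&(P[...,0]<.78)&(P[...,1]<.14)&(P[...,1]>-.2)
p=P[m];print(len(p),cv2.minAreaRect((p[:,:2]*1000).astype(np.float32)))
v=p[:,:2]-p[:,:2].mean(0);print(np.linalg.svd(v,full_matrices=False)[2][0])
E
```

```text
time: 8.47
tcp_pos: [0.5799, -0.0422, 0.2363]
ee_rot: [-0.026, 1.562, 0.025]
force: [0.6, 0.5, -0.1]
opening: 0.0599
n [-0.495 -0.014  0.869] tilt 29.7 yaw 1.6 2853 3993
s (array([317.9, 160.2]), 26, array([0.6204, 0.0278, 0.1239]))
s (array([358.4, 192.1]), 34, array([ 0.6249, -0.1127,  0.1243]))
s (array([284.7, 193.8]), 26, array([0.5249, 0.0239, 0.0694]))
8.5167 [ 0.5788 -0.0421  0.2337] [ 0.8  0.3 -0.9]
top yaw 3.51 x at y=-.0255 0.7253 14 28
top yaw 4.79 x at y=-.0255 0.7485 25 28
858 ((733.8603515625, -25.010330200195312), (30.58428192138672, 318.5909423828125), 4.5050811767578125)
[ 0.07421344 -0.99724238]
```

View pics/zs9.png

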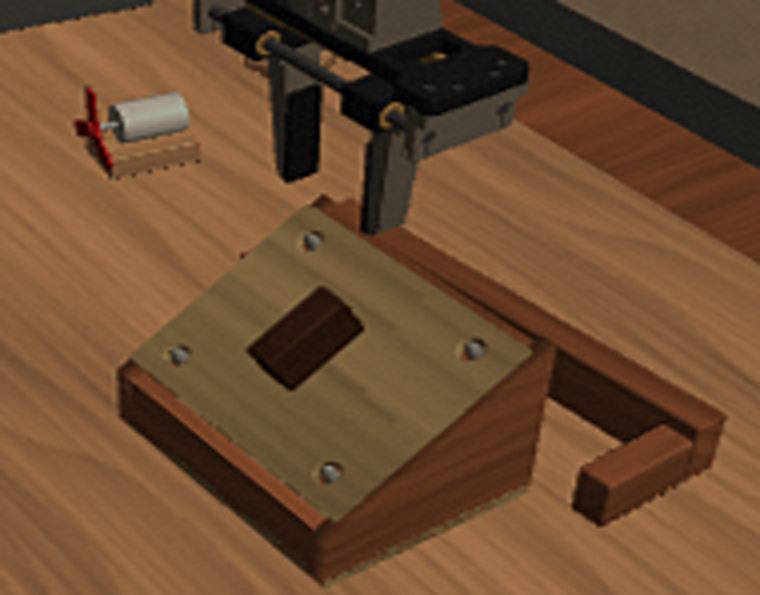

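View pics/top9.png

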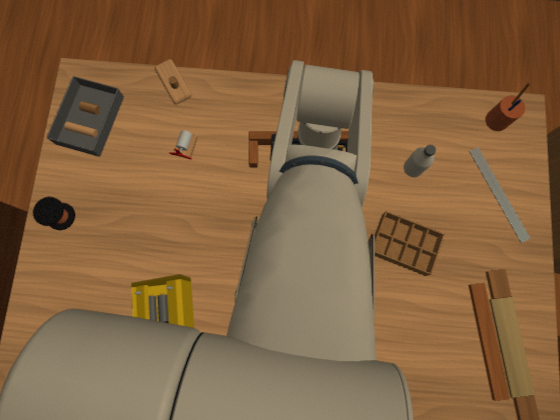

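The cover lies flat (tilt 29.7°) with all four pins showing in the holes. Next I'll back off, lower in front of the box, and push with the jaws open so there are two contact points.

```bash
python3 -m handwheel '[[[-30,0,-5],1],[[-60,-1,-10],1.8],[[-90,-3,-20],2.3],[[-110,-4,-40],2.3],[[-112,-5,-80],2.3],[[-112,-5,-120],2.3],[[-112,-5,-155],2.3],[[-112,-5,-178],2.3],[[-112,-5,-178],2.3],[[-112,-5,-178],2.3],[[-112,-5,-178],2.3]]' 85 30; python3 - <<'E'
from h import *
fit('s10.png',(250,120,390,250))
E
```

```text
time: 9.48
tcp_pos: [0.4648, -0.047, 0.053]
ee_rot: [-0.057, 1.57, 0.057]
force: [-0.6, 0.1, 0.5]
opening: 0.085
n [-0.496 -0.019  0.868] tilt 29.8 yaw 2.2 2015 2763
s (array([317.9, 160.2]), 26, array([0.6201, 0.0276, 0.1242]))
s (array([358.4, 192.1]), 34, array([ 0.6252, -0.1124,  0.124 ]))
s (array([322.4, 228.6]), 37, array([ 0.5292, -0.1159,  0.0691]))
9.5333 [ 0.4655 -0.047   0.0536] [-0.4 -0.4 -0.1]
```

View pics/zs10.png

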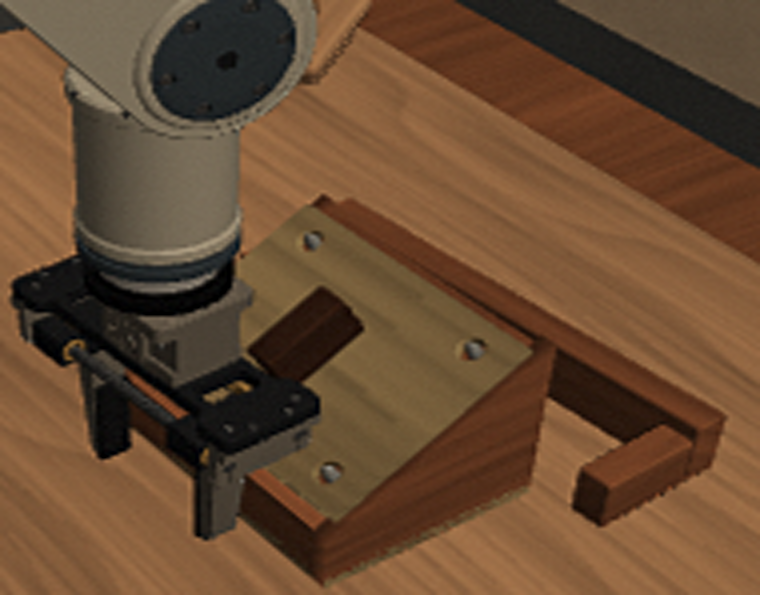

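```bash
python3 -m handwheel '[[[6,0,2],0],[[12,1,2],0],[[17,1,2],0],[[22,1.5,2],0],[[26,2,2],0],[[30,2,2],0],[[34,2.5,2],0],[[38,3,2],0],[[42,3,2],0],[[46,3.4,2],0],[[50,3.7,2],0],[[50,3.7,2],0]]'; python3 - <<'E'
from h import *
fit('s11.png',(250,120,400,250))
E
```

```text
time: 10.53
tcp_pos: [0.5122, -0.0432, 0.0539]
ee_rot: [-0.057, 1.576, 0.058]
force: [-8.2, -1.0, 2.2]
opening: 0.0844
n [-0.498 -0.037  0.867] tilt 29.9 yaw 4.3 1528 2159
s (array([321.9, 156.6]), 27, array([0.6362, 0.0334, 0.1241]))
s (array([364.2, 186.9]), 32, array([ 0.6465, -0.106 ,  0.1241]))
s (array([330.6, 224.7]), 46, array([ 0.5512, -0.1162,  0.0689]))
10.5833 [ 0.5122 -0.0432  0.0539] [-7.7 -1.7  3.6]
```

View pics/zs11.png

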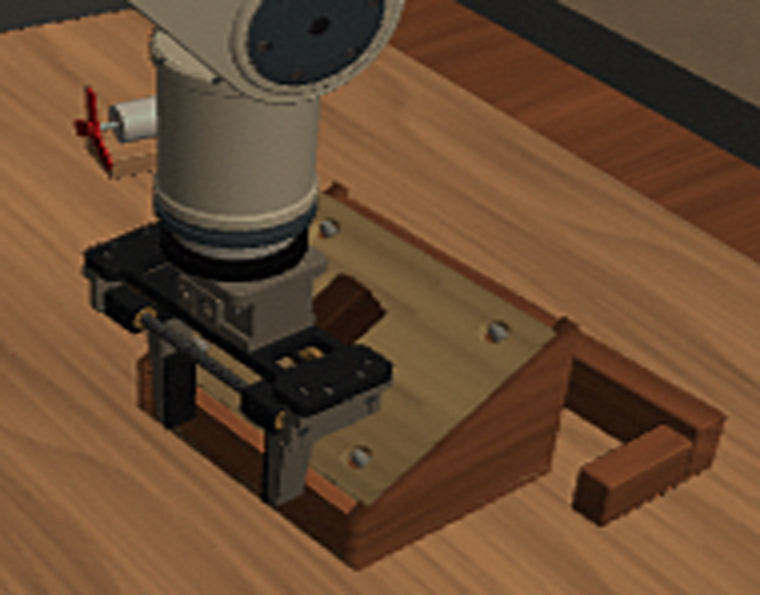

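```bash
python3 -m handwheel '[[[4,0.3,1],0],[[8,0.6,1],0],[[12,0.9,1],0],[[16,1.2,1],0],[[20,1.5,1],0],[[24,1.8,1],0],[[28,2,1],0],[[32,2.3,1],0],[[36,2.6,1],0],[[40,2.9,1],0],[[44,3.2,1],0],[[44,3.2,1],0]]'; python3 - <<'E'
from h import *
fit('s12.png',(250,120,410,250))
E
```

```text
time: 11.58
tcp_pos: [0.5601, -0.04, 0.0558]
ee_rot: [-0.057, 1.568, 0.057]
force: [-1.0, 0.8, -0.6]
opening: 0.0854
n [-0.497 -0.033  0.867] tilt 29.9 yaw 3.8 1368 1961
s (array([379.4, 179.1]), 34, array([ 0.6925, -0.1034,  0.1233]))
11.6333 [ 0.5601 -0.04    0.056 ] [-2.6  0.1 -0.7]
```

View pics/zs12.png

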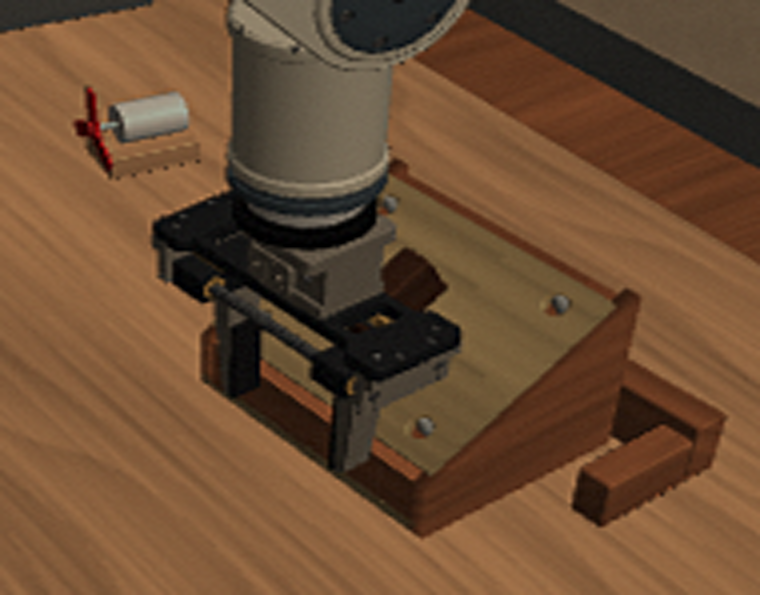

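```bash
python3 -m handwheel '[[[1,0,0],0],[[2,0.1,0],0],[[3,0.2,0],0],[[4,0.3,0],0],[[5,0.4,0],0],[[5,0.4,0],0]]'; python3 - <<'E'
from h import *
fit('s13.png',(250,120,420,250))
E
```

```text
time: 12.13
tcp_pos: [0.5609, -0.0399, 0.0558]
ee_rot: [-0.057, 1.575, 0.057]
force: [-13.2, -1.9, 10.7]
opening: 0.0847
n [-0.499 -0.04   0.865] tilt 30.1 yaw 4.6 1316 1940
s (array([379.6, 179.2]), 33, array([ 0.6928, -0.1038,  0.1229]))
12.1833 [ 0.5609 -0.0399  0.0558] [-13.   -1.6  10.8]
```

```bash
python3 -m handwheel '[[[1,0,0],0],[[2,0.1,0.5],0],[[3,0.2,1],0],[[3,0.2,1],0],[[3,0.2,1],0]]'; python3 -m handwheel '[[[-3,0,0],0],[[-12,-1,0],0],[[-25,-2,0],0],[[-45,-3,10],0],[[-65,-3,40],0],[[-85,-3,80],0],[[-115,-3,120],0],[[-145,0,160],0],[[-175,0,200],0],[[-205,0,230],0],[[-205,0,230],0],[[-205,0,230],0]]'; python3 - <<'E'
from h import *
fit('s14.png',(250,110,420,250))
d=grab('top');save(d,'top14.png')
E
```

```text
time: 12.6
tcp_pos: [0.5627, -0.0399, 0.0559]
ee_rot: [-0.058, 1.578, 0.057]
force: [-14.7, -3.3, 6.1]
opening: 0.0851
time: 13.6
tcp_pos: [0.3613, -0.0396, 0.291]
ee_rot: [-0.058, 1.561, 0.056]
force: [1.9, -0.0, 0.6]
opening: 0.0849
n [-0.496 -0.036  0.868] tilt 29.8 yaw 4.2 2753 3928
s (array([337.6, 149.3]), 25, array([0.6852, 0.0366, 0.1231]))
s (array([379.9, 178.7]), 30, array([ 0.6948, -0.1026,  0.1227]))
s (array([306.1, 183.1]), 23, array([0.5895, 0.0292, 0.0681]))
s (array([346.4, 214.8]), 32, array([ 0.5998, -0.1102,  0.0682]))
13.65 [ 0.3625 -0.0396  0.2892] [-0.3  0.   0.1]
```

View pics/zs14.png

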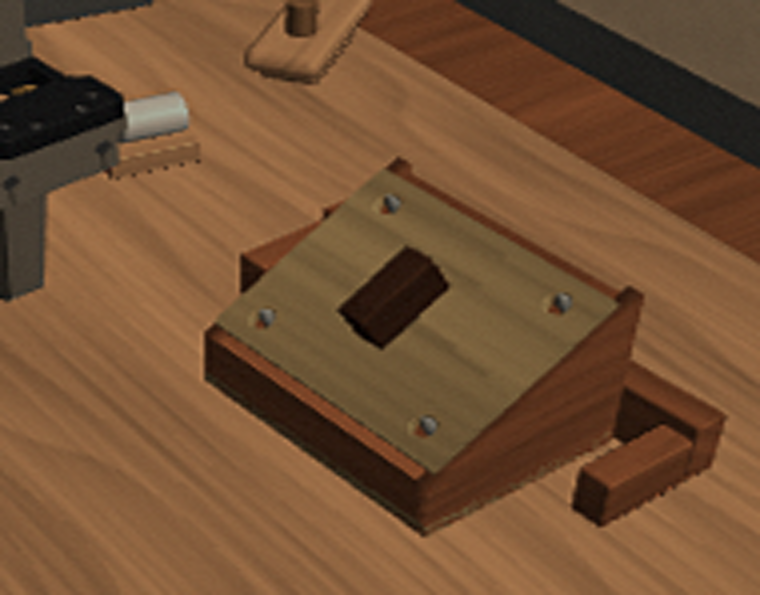

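View pics/top14.png

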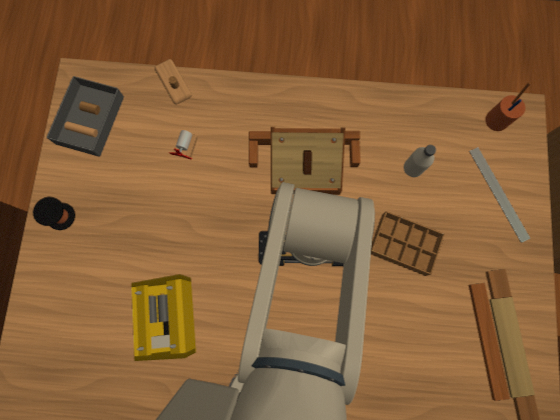

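```bash
python3 - <<'E'
from h import *
d=load('side')
pts=[]
for b in blobs(d,(285,135,400,235),gray,3,60):
    print(np.round(b,1),ray(d,b[0],b[1],.1224).round(4),ray(d,b[0],b[1],.0674).round(4))
# strip from the two views, visible ends only
for cam in('side','top'):
    d=load(cam);P=world(d)
    m=(d['range_z']>.1)&(P[...,2]>.046)&(P[...,2]<.054)&(P[...,0]>.69)&(P[...,0]<.775)&(P[...,1]<.14)&(P[...,1]>-.2)
    for nm,g in(('L',P[...,1]>.07),('R',P[...,1]<-.15)):
        p=P[m&g]; 
        if len(p): print(cam,nm,len(p),p.mean(0).round(4),np.percentile(p[:,0],[3,97]).round(4))
d=load('top');
for b in blobs(d,(268,125,348,195),gray,2,30): print('top',np.round(b,1),ray(d,b[0],b[1],.1224).round(4),ray(d,b[0],b[1],.0674).round(4))
cv2.imwrite('pics/t14z.png',cv2.resize(d['color'][110:210,235:375,::-1],None,fx=5.6,fy=5.6,interpolation=cv2.INTER_CUBIC))
E
```

```text
[338.2 149.    6. ] [0.6876 0.0377 0.1224] [0.7377 0.0954 0.0674]
[381.  178.2   8. ] [ 0.6981 -0.1025  0.1224] [ 0.7489 -0.0554  0.0674]
[306.3 182.3   7. ] [ 0.5525 -0.0212  0.1224] [0.5922 0.0321 0.0674]
[347.1 214.2   8. ] [ 0.5624 -0.1521  0.1224] [ 0.6028 -0.1089  0.0674]
side L 12 [0.7161 0.1308 0.0502] [0.7091 0.727 ]
side R 127 [ 0.744  -0.1677  0.0506] [0.7326 0.7565]
top L 177 [0.7242 0.1032 0.0507] [0.712  0.7367]
top R 82 [ 0.7472 -0.168   0.0507] [0.7361 0.7587]
top [281.  138.5   2. ] [0.6885 0.0387 0.1224] [0.7113 0.0405 0.0674]
top [333.7 139.3   3. ] [ 0.6979 -0.1019  0.1224] [ 0.7212 -0.1074  0.0674]
top [281.  179.5   2. ] [0.5746 0.0293 0.1224] [0.5915 0.0306 0.0674]
top [332.  179.5   2. ] [ 0.5857 -0.1038  0.1224] [ 0.6032 -0.1094  0.0674]
```

View pics/t14z.png

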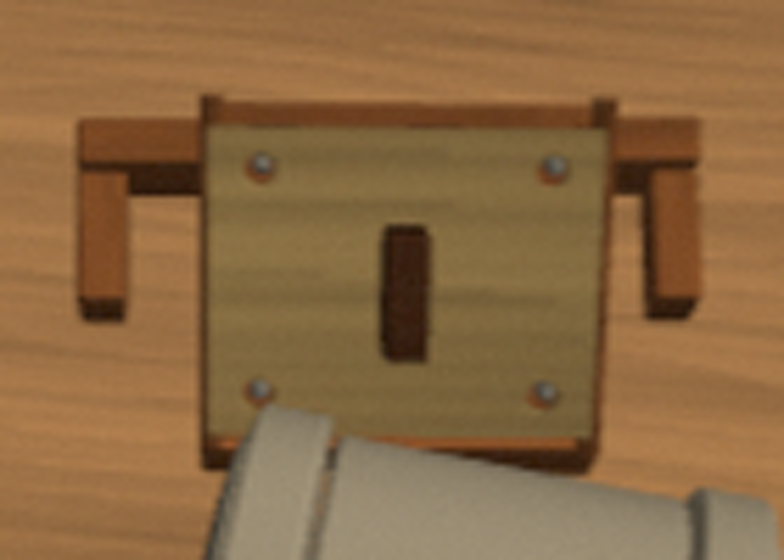

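```bash
cat > /tmp/a.py <<'E'
E
python3 - <<'E'
from h import *
# strip yaw: from top14, visible ends; per-column front/back edges by color are occluded; use sub-mask symmetric centre per end
d=load('top');P=world(d)
m=(d['range_z']>.1)&(P[...,2]>.046)&(P[...,2]<.056)&(P[...,0]>.69)&(P[...,0]<.775)&(P[...,1]<.14)&(P[...,1]>-.2)
m[:, :]&=True
e=[];f=[]
for u in list(range(250,269))+list(range(347,359)):
    r=np.where(m[120:150,u])[0]
    if len(r)<4: continue
    e.append(ray(d,u,120+r.mean(),.0505)[:2]); f.append(len(r))
e=np.array(e);k=np.polyfit(e[:,1],e[:,0],1);r=e[:,0]-np.polyval(k,e[:,1]);g=abs(r)<.002;k=np.polyfit(e[g,1],e[g,0],1)
print('strip mid yaw',np.degrees(np.arctan(-k[0])),np.polyval(k,-.0295),g.sum(),f)
# grey-level edge of the strip's back (top) edge in the image
E
```

```text
strip mid yaw 4.88572814923987 0.7356411741176256 30 [9, 9, 8, 9, 9, 8, 9, 9, 7, 8, 8, 9, 8, 8, 8, 9, 9, 8, 8, 8, 9, 8, 7, 7, 8, 6, 7, 8, 8, 9, 9]
```

The box measures 4.3° and the strip 4.2–4.9°. I'll give one more push at the centre with the fingers closed, so the box can square itself against the strip.

```bash
python3 -m handwheel '[[[30,0,-30],0],[[60,0,-60],0],[[90,0,-100],0],[[120,-1,-140],0],[[140,-1,-180],0],[[155,-1,-215],0],[[170,-1,-232],0],[[180,-1,-234],0],[[185,-1,-234],0],[[190,-1,-234],0],[[190,-1,-234],0],[[190,-1,-234],0]]' 0 10;  python3 -m handwheel '[[[2,0,0],0],[[4,0,0],0],[[6,0,0],0],[[8,0.5,0],0],[[10,0.7,0],0],[[12,0.9,0],0],[[14,1,0],0],[[14,1,0],0]]'
```

```text
time: 14.7
tcp_pos: [0.5524, -0.0405, 0.0546]
ee_rot: [-0.057, 1.567, 0.057]
force: [-0.4, 0.8, 0.2]
opening: 0.0068
time: 15.37
tcp_pos: [0.5625, -0.0395, 0.0521]
ee_rot: [-0.057, 1.577, 0.058]
force: [-9.8, -2.3, 9.4]
opening: 0.0007
```

```bash
python3 -m handwheel '[[[1,0,1],0],[[2,0.2,1],0],[[3,0.3,1],0],[[4,0.4,2],0],[[5,0.5,2],0],[[6,0.5,2],0],[[7,0.5,3],0],[[7,0.5,3],0]]'; python3 -c "
from h import *
fit('s15.png',(250,110,420,250))"
```

```text
time: 16.03
tcp_pos: [0.5636, -0.0404, 0.0525]
ee_rot: [-0.059, 1.589, 0.057]
force: [-19.7, -12.4, -2.3]
opening: 0.0006
n [-0.497 -0.04   0.867] tilt 29.9 yaw 4.6 1362 1936
s (array([380.7, 178.6]), 32, array([ 0.6961, -0.1037,  0.1232]))
16.0833 [ 0.5636 -0.0403  0.0524] [-19.  -12.2  -2.8]
```

View pics/zs15.png

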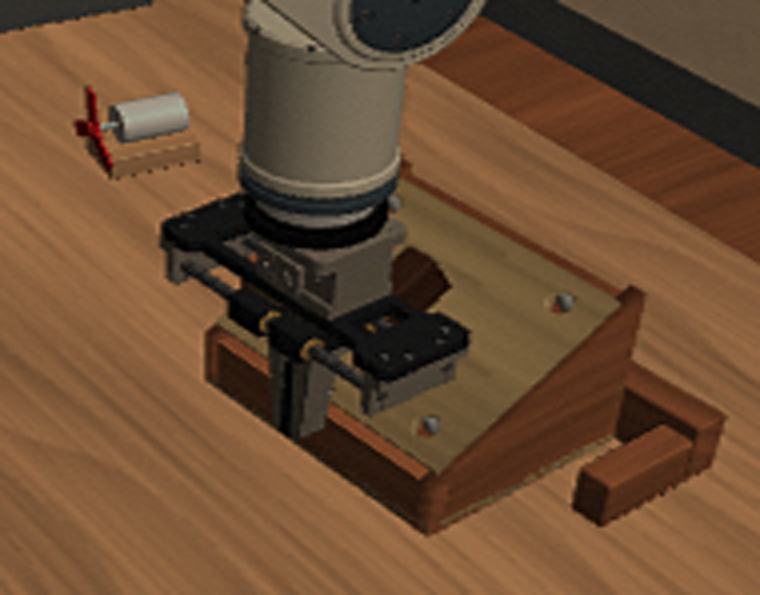

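```bash
python3 -m handwheel '[[[-6,-0.5,0],0],[[-16,-1,0],0],[[-28,-2,0],0],[[-45,-3,10],0],[[-65,-3,40],0],[[-85,-3,80],0],[[-115,-3,120],0],[[-145,30,160],0],[[-175,60,200],0],[[-205,90,220],0],[[-205,120,230],0],[[-205,120,230],0]]'; python3 - <<'E'
from h import *
fit('s16.png',(250,110,420,250))
d=load('side')
for b in blobs(d,(285,135,400,235),gray,3,60):
    print(np.round(b,1),ray(d,b[0],b[1],.1224).round(4),ray(d,b[0],b[1],.0674).round(4))
d=grab('top');save(d,'top16.png')
cv2.imwrite('pics/t16z.png',cv2.resize(d['color'][110:210,235:375,::-1],None,fx=5.6,fy=5.6,interpolation=cv2.INTER_CUBIC))
E
```

```text
time: 17.08
tcp_pos: [0.3665, 0.0823, 0.2877]
ee_rot: [-0.055, 1.567, 0.057]
force: [1.6, -0.2, -0.0]
opening: 0.0003
n [-0.494 -0.041  0.868] tilt 29.7 yaw 4.7 2598 3780
s (array([337.8, 149.4]), 25, array([0.6855, 0.0363, 0.1228]))
s (array([380.6, 178.7]), 32, array([ 0.6963, -0.1032,  0.1224]))
s (array([306.3, 183.3]), 23, array([0.5896, 0.0284, 0.0678]))
17.1333 [0.3663 0.0856 0.2901] [0.3 0.1 2.4]
[338.2 148.8   5. ] [0.6882 0.0382 0.1224] [0.7383 0.0961 0.0674]
[381.6 177.8   5. ] [ 0.7003 -0.102   0.1224] [ 0.7513 -0.055   0.0674]
[307.2 183.    6. ] [ 0.5527 -0.0243  0.1224] [0.5924 0.0287 0.0674]
[347.8 214.1   9. ] [ 0.5638 -0.1526  0.1224] [ 0.6043 -0.1093  0.0674]
```

View pics/zs16.png

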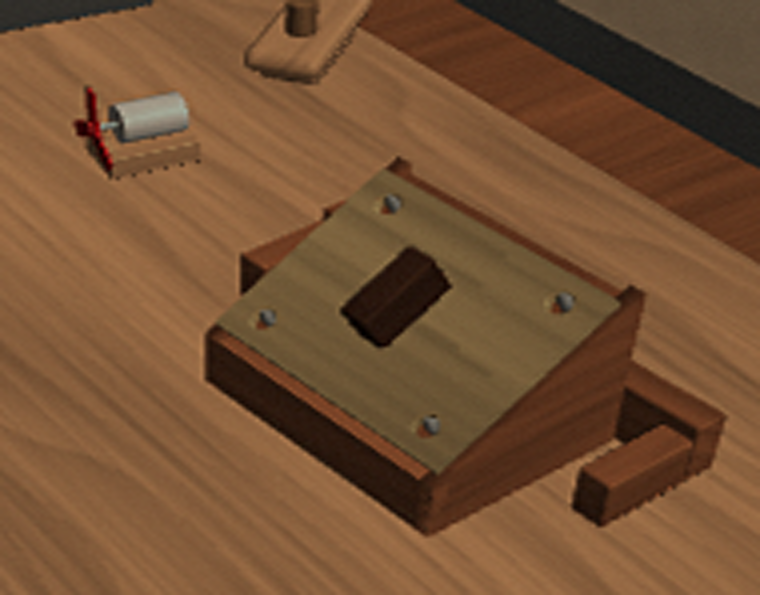

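View pics/t16z.png

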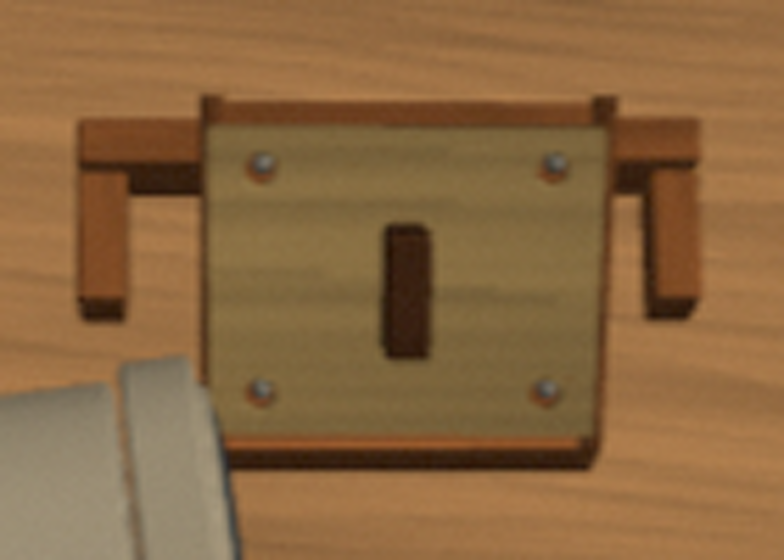

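Box yaw is now about 4.8°, against 4.9° for the strip. All four pins at (262,165), (554,166), (262,390) and (545,391) show through the cover, and the arm is clear.

```bash
python3 -c "
from rig import arm
print(arm.close_job())"
```

```text
the job is handed in; nothing more can be done
None
```

The cover is on the box with all four pins through its holes, and the closed box has been pushed against the stop strip. The job is handed in at about 17 s, with the arm clear.

**Cover:** I gripped the handle off-centre with a light grip so the plate swung to 30° on its own. It then went down along the pins and was released. After the pushing its tilt measured 29.7° and all four pins still showed through. It has slid slightly downhill within the play in its holes.

**Box:** The first push was two-fingered and left the box at about 4.3°, slightly short of square. A second push at the centre brought it to about 4.8°.
- **Strip angle:** the last top-view fit gave 4.9° and an earlier side-view fit gave about 4.3°, so squareness is known only to about half a degree.
- **Back to strip:** after the first push the box back and the strip face agreed to about 1 mm. I did not recompute that gap after the second push.

**Forces and bystanders:** The highest wrist force I read was about 23 N, in the final push, including about 12 N sideways that I put down to friction. The motor, bottle and carton looked unmoved in the later views, though I did not measure them.

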